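# Lock the swing clamp with its red key

### The job

Take the red-handled key out of the wooden rack, set its flat blade into the slot of the swing clamp so that it drops fully home, and with the key turn the clamp clockwise (seen from above) as far as it goes, so that the yellow arm lies across the dark profile. Then let go and leave the key in the slot; leave the blue key standing in the rack.

Things in the scene. Friction and masses are not known exactly. Their poses are not given: they have to be found in the camera images.
- key_red: Red-handled T-key upright in a well of a wooden rack. Origin: centre of the underside of its collar (44 mm across, 6 thick), on the rack's top 34 mm up; z up. Grip bar: 64 mm along x, 16 thick along y, 20 to 54 mm above origin. Below: flat blade, 28 along x, 8 along y, 24 deep, rounded end. Same turned half round. 0.12 kg. The other key is 110 mm off along x.
- key_blue: Blue-handled T-key in the other well (which is which varies). Same bar, collar and origin, but a square shank 20 x 20 mm that does not fit the clamp's slot.
- slot (a point): Centre of the slot's mouth, on top of the clamp's steel hub (62 mm across), 44 mm above the table; x along the slot now, z up on the turning axis. Slot 36 mm long, 13 wide, 31 deep: the blade has 2.5 mm room each side and 10 degrees of play. Seated, the key's collar lies on the hub, its origin on this point. Same turned half round.
- spindle (a joint): Angle of hub, slot and yellow arm, rad: 0 open, grows clockwise seen from above, stop at 1.2 (arm straight across the dark profile). Starts at 0 to 0.3; turns stiffly (0.1 N m) and stays where left. The key must turn up to 0.2 rad further because of its play.
- swing_tip (a point): Top of the round end of the yellow arm, which turns with the hub, 88 mm from the hub's axis and 5 mm below the hub's top. The arm is 22 mm wide, a red ring round the hub marks it. Clamp base: aluminium plate 150 x 140 x 12 mm fixed to the table, a dark U profile along its fence.
Things that resemble listed ones, but are neither listed nor needed, are in the scene too. Leave any white look-alike of the key_blue alone.

How it is judged:
By the outcome, as a careful person would: the job done as asked, in the order asked, and still so for the second after the job is handed in, with the robot touching nothing.
It also fails if it takes over 48 s, if anything falls off the work surface, if the arm or the gripper's body presses on something with over 40 N, if the wrist force passes 120 N, or if a joint passes its speed limit or range.

### The arm

A 6-joint arm with a two-finger parallel gripper is mounted at the origin on a cart in front of the work surface, level with it; the furniture and walls round the work are solid. World frame = base frame: x ahead of the robot, y to its left, z up, the work surface at z = 0. Lengths are in mm, angles in rad, forces in N, time in s.
With the tool pointing down it reaches from about 400 to 925 mm from the base axis. Payload 12.5 kg.
Tool frame: the origin (TCP) lies midway between the tips of the shut fingers; the grasp point (between the pads) lies 19 mm behind it; z points along the fingers, y is the line along which they close (so a half turn about z gives the same grasp; the last joint's range is limited). The gripper opens to 95 mm and grips with 3 to 60 N. Pads are 20 mm wide; open, the fingers measure 119 mm over their backs; the gripper's body (75 mm by 180 mm) begins 59 mm behind the grasp point.
Start: joints at [1.125, 0.491, 1.559, -0, 1.092, -0.106], TCP at [208.296, 589.287, 214.661] pointing down, gripper open.
Joint ranges: [-3.1, 3.1], [-0.84, 2.19], [0.05, 2.79], [-1.13, 4.28], [0.06, 2.93], [-2.69, 2.69]. Speed limits (rad/s): [2.22, 2.22, 2.79, 3.14, 3.14, 3.14].

### API

Orientations are given as [roll, pitch, yaw] about the fixed x, y, z axes, in that order (R = Rz(yaw) Ry(pitch) Rx(roll)).
In Python, from cell import state, viewer, env, models gives the robot as it stands. The module is installed in compiled form; this text tells all that it offers.
- The arm moves only by the tool arm_command, never from a script. Its argument "rows" is a list of rows, each a list of 2 entries, a list of its own where there are three numbers: the shift along the tool's x, y, z normalised to -1 to 1, where 1 is 0.25 m, then the turn about the tool's z normalised to -1 to 1, where 1 is pi rad. A call has exactly 5 rows; each row shifts and turns the commanded pose from where the row before left it, along the tool's axes as they then stand; what a row does not reach is not made up. A row lasts 1/10 s, in which the tool goes at most 50 mm and 8.59 degrees, less where a joint would pass 70% of its speed; a pose out of reach is approached as far as the arm can. A call with a number of a shift or a turn outside -1 to 1 is refused whole. A call with a gripper value outside its range is refused whole. "claw" is the opening, from 0 (shut) to 1 (fully open), set as the call begins (left out, the last holds). The fingers move at their own pace and stop on an object; the grip force is fixed at half the most. Time passes only in rows, so rows that do not move let the fingers close, or fill a call up. It gives the time, the measured TCP pose, the force, the opening and the grip force at its end, in the units of the state.
- state(): the state, without advancing time (a new reading comes with each control period).
- viewer.read_camera(name): name is "scene" or "top" or "wrist"; returns (picture, depth): 400x640x3 uint8, red, green, blue; 400x640 float32, mm along the optical axis (not along the pixel's ray), 0 where there is no reading.
- viewer.get_calibration(name): a dict with "camera_matrix" (3x3 intrinsics, pixels), "world_to_cam" (4x4, takes a point from world to camera coordinates). Camera axes: x right, y up, looking along -z (the intrinsics and any distortion apply to the point x, -y, -z); pixel columns grow to the right and rows downward; lengths in mm; the calibration is good to about 2 mm. A picture is of the moment at which its call begins: read the wrist's pose just before it. get_calibration takes no time and is no camera call; for the wrist camera it gives the pose at the moment of the call.
- env.job_done(): hands the job in; it is judged then, once.
Trained networks look in the newest picture that a camera, given by its name, has taken for a name from the list of things; names that differ only in an ending like _2 or _b are one class to them, and where a whole thing is asked for, a point or a joint stands for the part that bears it (a point fixed in the world has none). Each returns a list of dicts, best first, with "confidence" (0 to 1); they miss things now and then, are a little off and sometimes report something else, mostly with a low value. They report only what shows in the picture. A call takes as long as a camera call. They do not tell look-alikes from the thing itself.
- models.search_frame(camera, label): "position" ([x, y, z] in mm, in world coordinates, good to about 4 mm: the middle of the surface that is visible of it).
- models.mark_of(camera, label): "position" ([x, y, z] in mm, in world coordinates, good to about 4 mm: a listed point, or the origin of a listed thing).
The state is a dict: "t": time; "joints": joint angles; "qvel": joint speeds; "tau": joint torques, N m; "eef_pos": TCP position; "tcp_rot": TCP orientation; "ft_force": force on the tool from outside, world axes, zero at the start; "moment": the same for the moment, N m; "opening": opening from 0.0 (shut) to 1.0 (fully open); "grip_force": force on a finger pad.
Only numpy, scipy, OpenCV 4.12 (cv2) and the standard library are available. Lean on these libraries where they do the work, as an engineer would, in place of code of your own. Each camera call takes 0.05 s, during which the arm holds its last target. There are 200 camera calls.

## Working session

There is one attempt and no reset: what is moved stays moved. The work goes in short steps, Python scripts to look and compute and a tool call to move; the robot and the scene stay as the last step left them, time stands still between calls to the robot, and variables do not carry over. Pictures are saved under pics/ and viewed, at most 10 in all, crops included, and the job is handed in when it is done.

Besides the shell and the picture viewer there is one more tool, called after "Request:" by a JSON object that holds its "op" and its "data", one argument or row to a line. arm_command: Moves the arm, as the interface text tells. Scaled input: -1 to 1 covers 0.25 m each way for a shift and pi rad each way for a turn. Its arguments: {"type":"object","properties":{"rows":{"type":"array","items":{"type":"array"}},"claw":{"type":"number"}},"required":["rows"]}

```bash
mkdir -p pics; python3 - <<'E'
from cell import state, viewer, env, models
import cv2,numpy as np
s=state();print(s)
ims=[]
for c in("scene","top"):
    p,d=viewer.read_camera(c);cv2.imwrite(f"pics/{c}0.png",p[:,:,::-1])
    K=viewer.get_calibration(c)
    for l in("key_red","key_blue","slot","swing_tip"):
        for r in models.mark_of(c,l)[:3]:
            w=np.array(K["world_to_cam"])@np.r_[r["position"],1]; q=np.array(K["camera_matrix"])@np.array([w[0],-w[1],-w[2]])
            print(c,l,np.round(r["position"],1),round(r["confidence"],2),np.round(q[:2]/q[2]))
print(state()["t"])
E
```

```text
{'t': 0.0, 'joints': array([ 1.12537491e+00,  4.91522508e-01,  1.55947398e+00, -3.84163804e-05,
        1.09171001e+00, -1.05579229e-01]), 'qvel': array([ 0.00244104, -0.00070188, -0.00143349,  0.00042202,  0.00025083,
       -0.00100072]), 'tau': array([-1.62000808e-03, -6.12628913e+01, -2.58179319e+01,  6.92262151e-02,
        4.82266804e-02, -1.07755075e-04]), 'eef_pos': array([208.19867729, 589.02689131, 214.07632696]), 'tcp_rot': array([-3.14048143e+00, -8.34977365e-05,  2.80176815e+00]), 'ft_force': array([ 0.83088827, -0.65548755, -0.49003096]), 'moment': array([-0.04806035,  0.02822365,  0.06050962]), 'grip_force': 0.0, 'opening': 1.001958702337334}
scene key_red [ 472.1 -299.7   32.7] 0.6 [407. 292.]
scene key_blue [ 487.4 -188.6   34.2] 0.92 [373. 247.]
scene key_blue [374.5 -79.   25.7] 0.77 [293. 242.]
scene slot [583.3 156.3  45.2] 0.58 [310. 132.]
scene swing_tip [522.1 214.4  37.9] 0.94 [275. 131.]
top key_red [ 471.7 -296.6   35.3] 0.71 [433. 194.]
top key_blue [ 358.5 -253.2   21.6] 0.85 [414. 244.]
top key_blue [379.4 -78.1  19.8] 0.76 [337. 236.]
top key_blue [ 486.8 -191.2   33.5] 0.6 [386. 188.]
top slot [583.3 153.2  44.6] 0.74 [234. 147.]
top swing_tip [524.4 211.4  35.7] 0.97 [209. 174.]
top swing_tip [ 484.8 -186.2   35. ] 0.64 [384. 189.]
0.5
```

View pics/top0.png

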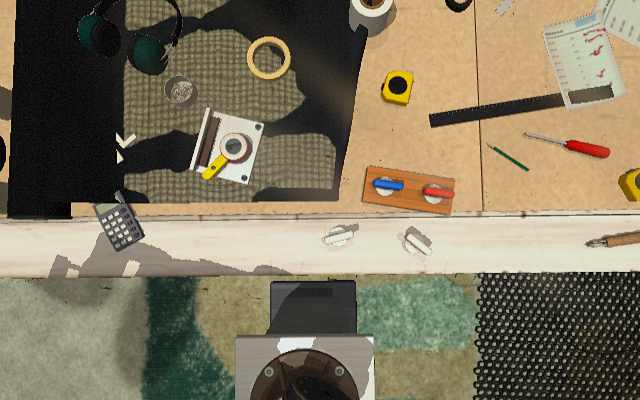

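View pics/scene0.png

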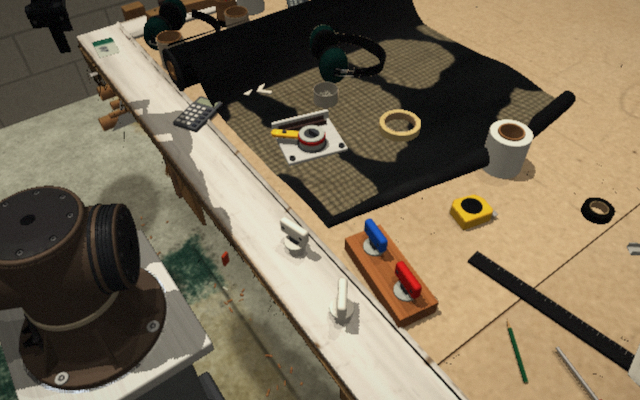

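The red key is the only red T-key, at top px (436,193) and scene px (407,280). The blue key is at top px (388,186). The white look-alikes are at top px (338,237) and (417,242). The clamp is at top px (234,147) with its arm pointing lower-left. On the way to the key I'll stop above the clamp and measure the slot from close up.

```bash
cat > h.py <<'E'
from cell import state, viewer, env, models
import cv2,numpy as np
from scipy.spatial.transform import Rotation as R
def plan(x,y,z,yaw,step=48,n=None,frm=None):
    s=state(); p=np.array(s["eef_pos"]); a=s["tcp_rot"][2]
    if frm is not None: p=np.array(frm[:3],float); a=frm[3]
    d=np.array([x,y,z])-p; t=-((yaw-a+np.pi)%(2*np.pi)-np.pi)
    k=n or int(max(np.ceil(np.linalg.norm(d)/step),np.ceil(abs(t)/0.14),1)); rows=[]
    for i in range(k):
        b=a-t*i/k; w=d/k
        rows.append([[round((np.cos(b)*w[0]+np.sin(b)*w[1])/250,4),round((np.sin(b)*w[0]-np.cos(b)*w[1])/250,4),round(-w[2]/250,4)],round(t/k/np.pi,4)])
    print("from",np.round(p,1),round(a,3),"rows",k)
    for r in rows: print(r)
def px(c,P):
    K=viewer.get_calibration(c);w=K["world_to_cam"]@np.r_[P,1];q=K["camera_matrix"]@np.array([w[0],-w[1],-w[2]]);return q[:2]/q[2]
def world(K,u,v,z=None,d=None):
    M=np.linalg.inv(np.array(K["world_to_cam"]));r=np.linalg.inv(K["camera_matrix"])@np.array([u,v,1.]);r=M[:3,:3]@np.array([r[0],-r[1],-r[2]])
    o=M[:3,3]; k=d if d is not None else (z-o[2])/r[2]
    return o+r*k
E
python3 - <<'E'
from h import *
K=viewer.get_calibration("wrist");print(np.round(K["camera_matrix"]),np.round(np.linalg.inv(K["world_to_cam"]),2), K.keys())
plan(530,150,260,2.80)
E
```

```text
[[354.   0. 321.]
 [  0. 354. 201.]
 [  0.   0.   1.]] [[ 3.3000e-01 -9.1000e-01 -2.3000e-01  1.4526e+02]
 [ 9.4000e-01  3.2000e-01  8.0000e-02  6.1040e+02]
 [-0.0000e+00 -2.4000e-01  9.7000e-01  3.8542e+02]
 [ 0.0000e+00  0.0000e+00  0.0000e+00  1.0000e+00]] dict_keys(['camera_matrix', 'world_to_cam'])
from [208.3 589.3 214.6] 2.802 rows 12
[[np.float64(-0.1499), np.float64(-0.1023), np.float64(-0.0151)], np.float64(0.0)]
[[np.float64(-0.1499), np.float64(-0.1023), np.float64(-0.0151)], np.float64(0.0)]
[[np.float64(-0.1499), np.float64(-0.1023), np.float64(-0.0151)], np.float64(0.0)]
[[np.float64(-0.15), np.float64(-0.1022), np.float64(-0.0151)], np.float64(0.0)]
[[np.float64(-0.15), np.float64(-0.1022), np.float64(-0.0151)], np.float64(0.0)]
[[np.float64(-0.15), np.float64(-0.1022), np.float64(-0.0151)], np.float64(0.0)]
[[np.float64(-0.15), np.float64(-0.1022), np.float64(-0.0151)], np.float64(0.0)]
[[np.float64(-0.15), np.float64(-0.1022), np.float64(-0.0151)], np.float64(0.0)]
[[np.float64(-0.15), np.float64(-0.1021), np.float64(-0.0151)], np.float64(0.0)]
[[np.float64(-0.15), np.float64(-0.1021), np.float64(-0.0151)], np.float64(0.0)]
[[np.float64(-0.1501), np.float64(-0.1021), np.float64(-0.0151)], np.float64(0.0)]
[[np.float64(-0.1501), np.float64(-0.1021), np.float64(-0.0151)], np.float64(0.0)]
```

Request:
{"op": "arm_command", "data": {
  "rows": [
    [[-0.132,-0.076,-0.004],0],
    [[-0.132,-0.076,-0.004],0],
    [[-0.132,-0.076,-0.004],0],
    [[-0.132,-0.076,-0.004],0],
    [[-0.132,-0.076,-0.004],0]
  ]
}}

```text
t: 1.0
eef_pos: [333.0, 443.5, 219.8]
tcp_rot: [3.141, 0.0, 2.802]
ft_force: [0.4, 0.7, -0.0]
opening: 1.001
grip_force: 0.0
```

Request:
{"op": "arm_command", "data": {
  "rows": [
    [[-0.132,-0.076,-0.004],0],
    [[-0.132,-0.076,-0.004],0],
    [[-0.132,-0.076,-0.004],0],
    [[-0.132,-0.076,-0.004],0],
    [[-0.132,-0.076,-0.004],0]
  ]
}}

```text
t: 1.5
eef_pos: [457.0, 298.9, 224.9]
tcp_rot: [3.141, 0.0, 2.802]
ft_force: [0.5, 0.7, -0.4]
opening: 0.997
grip_force: 0.0
```

Request:
{"op": "arm_command", "data": {
  "rows": [
    [[-0.132,-0.076,-0.004],0],
    [[-0.132,-0.076,-0.004],0],
    [[-0.132,-0.076,-0.004],0],
    [[-0.132,-0.076,-0.004],0],
    [[-0.132,-0.076,-0.004],0]
  ]
}}

```text
t: 2.0
eef_pos: [580.9, 154.2, 229.8]
tcp_rot: [3.141, 0.0, 2.802]
ft_force: [-0.2, 0.6, 0.4]
opening: 1.001
grip_force: 0.0
```

```bash
python3 - <<'E'
from h import *
s=state();print(s["t"],s["eef_pos"],s["tcp_rot"],s["ft_force"])
K=viewer.get_calibration("wrist");p,d=viewer.read_camera("wrist")
np.savez("w1.npz",p=p,d=d,W=K["world_to_cam"],C=K["camera_matrix"])
for l in("slot","swing_tip"):
    for r in models.mark_of("wrist",l)[:3]: print(l,np.round(r["position"],1),round(r["confidence"],2),np.round(px("wrist",r["position"])))
cv2.imwrite("pics/w1.png",p[:,:,::-1])
E
```

```text
2.0 [580.8884054  154.22078018 229.79312807] [3.14138230e+00 1.66126964e-04 2.80168630e+00] [-0.18337115  0.56405435  0.44684232]
slot [578.3 155.7  40.6] 0.79 [323. 173.]
swing_tip [521.4 217.1  36.2] 0.7 [362. 101.]
```

View pics/w1.png

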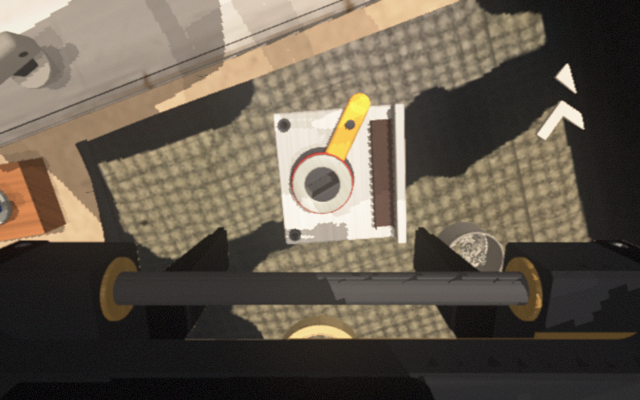

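The hub is at px (321,181), its slot shows dark at about (323,182), and the arm tip is at (360,100). Next I'll enlarge the hub to read the slot direction.

```bash
python3 - <<'E'
from h import *
f=np.load("w1.npz");p=f["p"];d=f["d"]
c=cv2.resize(p[135:225,270:380],None,fx=7,fy=6.6,interpolation=cv2.INTER_CUBIC) if 0 else cv2.resize(p[140:222,270:380],None,fx=7,fy=7,interpolation=cv2.INTER_CUBIC)
c=cv2.convertScaleAbs(c,alpha=1.2,beta=20)
cv2.imwrite("pics/w1c.png",c[:,:,::-1])
K=dict(world_to_cam=f["W"],camera_matrix=f["C"])
print(d[160:206:3,296:350:3].round(0).astype(int))
for u,v in((321,181),(360,102)): print(world(K,u,v,d=d[v,u]))
E
```

```text
[[385 386 360 358 357 355 357 357 358 358 356 357 357 356 357 362 364 386]
 [384 362 358 358 358 357 357 357 358 358 358 357 356 357 357 359 361 386]
 [364 358 358 359 358 356 358 358 358 359 359 359 358 357 359 359 358 363]
 [360 357 360 358 359 359 360 359 359 359 360 361 359 358 360 359 357 360]
 [360 359 360 361 359 361 361 361 361 361 360 360 390 361 359 360 359 360]
 [361 362 361 360 360 361 361 363 362 361 389 390 389 390 361 361 361 361]
 [362 361 360 362 363 362 363 361 391 389 391 391 390 392 363 360 360 361]
 [362 362 363 362 363 363 362 393 391 391 393 390 384 376 368 363 362 360]
 [365 362 362 364 366 393 392 391 392 393 390 379 370 363 364 362 363 363]
 [364 364 364 371 393 393 393 393 391 382 373 364 365 365 364 364 364 364]
 [363 364 364 365 384 395 395 385 378 369 366 365 365 365 365 363 364 364]
 [366 365 364 365 372 386 379 371 365 365 365 366 364 364 365 365 364 365]
 [366 365 365 367 365 374 368 366 367 367 366 367 367 366 365 367 365 365]
 [369 366 367 367 366 367 368 367 367 368 369 369 368 366 366 367 367 369]
 [401 368 368 368 367 367 366 368 369 367 369 367 368 367 367 368 368 400]
 [400 400 367 369 368 368 367 368 368 367 368 368 368 368 369 369 401 401]]
[588.01885504 150.94450077  14.81670708]
[521.80819295 214.91527911  40.16681252]
```

View pics/w1c.png

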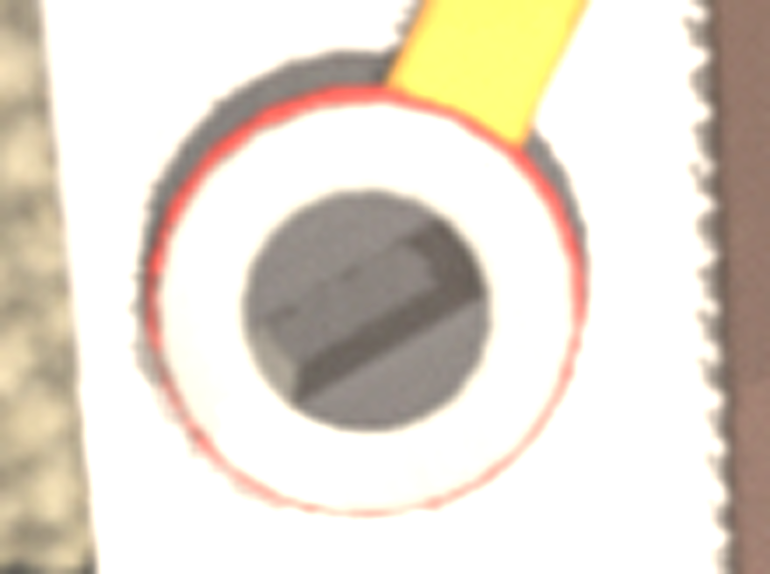

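```bash
cat > slot.py <<'E'
from h import *
f=np.load("w1.npz");d=f["d"];K=dict(world_to_cam=f["W"],camera_matrix=f["C"])
v,u=np.mgrid[140:225,275:370]; 
P=np.array([[ *world(K,a,b,z=44)[:2], world(K,a,b,d=d[b,a])[2]] for a,b in zip(u.ravel(),v.ravel())])
zz=P[:,2].reshape(u.shape); 
top=(abs(zz-np.median(zz[abs(zz-44)<6]))<4).astype(np.uint8)
n,l,st,c=cv2.connectedComponentsWithStats(top); k=1+np.argmax(st[1:,4])
cs,_=cv2.findContours((l==k).astype(np.uint8),cv2.RETR_EXTERNAL,cv2.CHAIN_APPROX_NONE)
print("hubz",np.median(zz[l==k]))
xy=P[:,:2].reshape(*u.shape,2)
q=np.array([xy[b,a] for a,b in max(cs,key=len)[:,0]])
print("circle",cv2.minEnclosingCircle(q.astype(np.float32)))
c0=np.array([579.,155])
m=(zz<41.5)&(np.hypot(*(xy-c0).transpose(2,0,1))<23)
s=xy[m].astype(np.float32);print(len(s),"rect",cv2.minAreaRect(s),s.mean(0))
w,V=np.linalg.eigh(np.cov(s.T));print("dir",np.arctan2(V[1,1],V[0,1])%np.pi,np.sqrt(w*12))
E
python3 slot.py
```

```text
hubz 44.248133693538904
circle ((584.2236328125, 153.82640075683594), 33.74727249145508)
407 rect ((583.2462768554688, 152.08506774902344), (18.108928680419922, 35.03656768798828), 10.874159812927246) [585.6962  152.60985]
dir 1.7667645987587695 [12.75229533 34.5002296 ]
```

```bash
sed -i 's/579.,155/585.,153/' slot.py; cat >> slot.py <<'E'
from scipy.optimize import least_squares
a=np.arctan2(*(q-[585,153]).T[::-1]); g=q[(abs(np.angle(np.exp(1j*(a-2.36))))>0.6)]
r=least_squares(lambda x:np.hypot(*(g-x[:2]).T)-x[2],[585,153,31],loss="soft_l1");print("hub",r.x)
E
python3 slot.py
python3 -c "
from h import *
plan(520,-240,240,1.433)"
```

```text
hubz 44.248133693538904
circle ((584.2236328125, 153.82640075683594), 33.74727249145508)
409 rect ((583.2462768554688, 152.08506774902344), (18.108928680419922, 35.03656768798828), 10.874159812927246) [585.7392  152.53398]
dir 1.7721009278497029 [12.79284922 34.65888779]
hub [585.42774051 152.39963978  31.20083348]
from [580.9 154.  229.3] 2.799 rows 10
[[np.float64(-0.03), np.float64(-0.1566), np.float64(-0.0043)], np.float64(0.0435)]
[[np.float64(-0.051), np.float64(-0.1511), np.float64(-0.0043)], np.float64(0.0435)]
[[np.float64(-0.0711), np.float64(-0.1427), np.float64(-0.0043)], np.float64(0.0435)]
[[np.float64(-0.0899), np.float64(-0.1317), np.float64(-0.0043)], np.float64(0.0435)]
[[np.float64(-0.107), np.float64(-0.1182), np.float64(-0.0043)], np.float64(0.0435)]
[[np.float64(-0.1221), np.float64(-0.1026), np.float64(-0.0043)], np.float64(0.0435)]
[[np.float64(-0.1349), np.float64(-0.085), np.float64(-0.0043)], np.float64(0.0435)]
[[np.float64(-0.1452), np.float64(-0.0658), np.float64(-0.0043)], np.float64(0.0435)]
[[np.float64(-0.1529), np.float64(-0.0454), np.float64(-0.0043)], np.float64(0.0435)]
[[np.float64(-0.1576), np.float64(-0.0242), np.float64(-0.0043)], np.float64(0.0435)]
```

```bash
python3 -c "
from h import *
plan(472,-298,240,1.433,n=10)"|sed 's/np.float64//g'
```

```text
from [580.9 154.  229.3] 2.799 rows 10
[[(-0.0197), (-0.1849), (-0.0043)], (0.0435)]
[[(-0.0447), (-0.1805), (-0.0043)], (0.0435)]
[[(-0.0689), (-0.1728), (-0.0043)], (0.0435)]
[[(-0.0917), (-0.1618), (-0.0043)], (0.0435)]
[[(-0.1129), (-0.1478), (-0.0043)], (0.0435)]
[[(-0.132), (-0.131), (-0.0043)], (0.0435)]
[[(-0.1486), (-0.1118), (-0.0043)], (0.0435)]
[[(-0.1624), (-0.0905), (-0.0043)], (0.0435)]
[[(-0.1733), (-0.0676), (-0.0043)], (0.0435)]
[[(-0.1808), (-0.0434), (-0.0043)], (0.0435)]
```

Request:
{"op": "arm_command", "data": {
  "rows": [
    [[-0.02,-0.185,-0.004],0.0435],
    [[-0.045,-0.18,-0.004],0.0435],
    [[-0.069,-0.173,-0.004],0.0435],
    [[-0.092,-0.162,-0.004],0.0435],
    [[-0.113,-0.148,-0.004],0.0435]
  ]
}}

```text
t: 2.65
eef_pos: [525.3, -71.2, 234.9]
tcp_rot: [3.141, -0.0, 2.114]
ft_force: [1.3, -0.1, 0.6]
opening: 0.997
grip_force: 0.0
```

Request:
{"op": "arm_command", "data": {
  "rows": [
    [[-0.132,-0.131,-0.004],0.0435],
    [[-0.149,-0.112,-0.004],0.0435],
    [[-0.162,-0.09,-0.004],0.0435],
    [[-0.173,-0.068,-0.004],0.0435],
    [[-0.181,-0.043,-0.004],0.0435]
  ]
}}

```text
t: 3.15
eef_pos: [471.9, -297.4, 239.9]
tcp_rot: [3.141, -0.0, 1.431]
ft_force: [0.3, -0.5, 0.3]
opening: 1.002
grip_force: 0.0
```

```bash
python3 - <<'E'
from h import *
s=state();print(s["t"],s["eef_pos"],s["tcp_rot"],s["ft_force"])
K=viewer.get_calibration("wrist");p,d=viewer.read_camera("wrist")
np.savez("w2.npz",p=p,d=d,W=K["world_to_cam"],C=K["camera_matrix"])
for l in("key_red","key_blue"):
    for r in models.mark_of("wrist",l)[:3]: print(l,np.round(r["position"],1),round(r["confidence"],2),np.round(px("wrist",r["position"])))
hsv=cv2.cvtColor(p,cv2.COLOR_RGB2HSV)
m=((hsv[...,0]<8)|(hsv[...,0]>172))&(hsv[...,1]>150)&(hsv[...,2]>60)
n,l,st,c=cv2.connectedComponentsWithStats(m.astype(np.uint8))
for k in np.argsort(-st[1:,4])[:3]+1:
    v,u=np.nonzero((l==k)&(d>0)); P=np.array([world(K,a,b,d=d[b,a]) for a,b in zip(u,v)])
    t=np.percentile(P[:,2],80); g=P[P[:,2]>t-6][:,:2].astype(np.float32)
    print(st[k],c[k],t,cv2.minAreaRect(g),g.mean(0)); w,V=np.linalg.eigh(np.cov(g.T)); print(np.arctan2(V[1,1],V[0,1])%np.pi,np.sqrt(12*w))
cv2.imwrite("pics/w2.png",p[:,:,::-1])
cv2.imwrite("pics/w2c.png",cv2.resize(p[100:260,180:420],None,fx=3,fy=3)[:,:,::-1])
E
```

```text
3.15 [ 471.90830411 -297.36158579  239.89769489] [ 3.14127227e+00 -1.96541307e-04  1.43053287e+00] [ 0.29967323 -0.46972689  0.32893131]
key_blue [ 361.  -252.1   25.4] 0.75 [212. 147.]
key_blue [ 493.1 -185.1   36.9] 0.7 [325.  62.]
[ 311  149   19   68 1065] [319.70985915 182.74741784] 88.93422968251309 ((472.3028564453125, -296.3427429199219), (61.571807861328125, 15.753325462341309), 80.11320495605469) [ 472.37155 -295.88647]
1.3964131360140186 [14.78335684 61.74162828]
```

View pics/w2c.png

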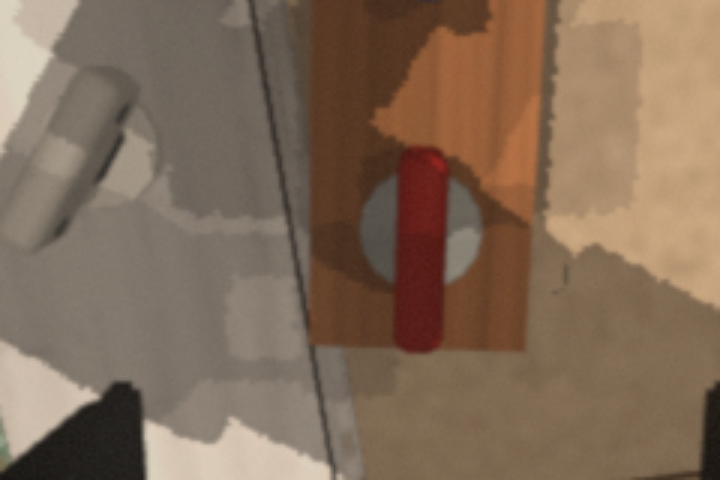

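The crop shows the red T-key at crop px (420,245), which is wrist px (320,182). It stands on its collar in the wooden rack, with the white look-alike at crop px (75,155). I'm going down to the red one, at (472.3,-296) with yaw 1.396.

```bash
python3 -c "
from h import *
plan(472.3,-296,54,1.396,n=5)"|sed 's/np.float64//g'
```

```text
from [ 471.8 -297.9  239.4] 1.432 rows 5
[[(0.0015), (0.0002), (0.1483)], (0.0023)]
[[(0.0015), (0.0002), (0.1483)], (0.0023)]
[[(0.0015), (0.0002), (0.1483)], (0.0023)]
[[(0.0015), (0.0001), (0.1483)], (0.0023)]
[[(0.0015), (0.0001), (0.1483)], (0.0023)]
```

Request:
{"op": "arm_command", "data": {
  "rows": [
    [[0.0015,0,0.149],0.0023],
    [[0.0015,0,0.149],0.0023],
    [[0.0015,0,0.149],0.0023],
    [[0.0015,0,0.149],0.0023],
    [[0.0015,0,0.149],0.0023]
  ]
}}

```text
t: 3.8
eef_pos: [473.2, -292.8, 52.4]
tcp_rot: [3.141, -0.0, 1.402]
ft_force: [1.0, -0.8, -0.2]
opening: 1.005
grip_force: 0.0
```

Request:
{"op": "arm_command", "data": {
  "rows": [
    [[0,0,0],0],
    [[0,0,0],0],
    [[0,0,0],0],
    [[0,0,0],0],
    [[0,0,0],0]
  ],
  "claw": 0
}}

```text
t: 4.3
eef_pos: [473.2, -295.2, 54.8]
tcp_rot: [3.14, 0.001, 1.399]
ft_force: [0.4, -1.2, 0.4]
opening: 0.638
grip_force: 0.0
```

Request:
{"op": "arm_command", "data": {
  "rows": [
    [[0,0,0],0],
    [[0,0,0],0],
    [[0,0,0],0],
    [[0,0,0],0],
    [[0,0,0],0]
  ]
}}

```text
t: 4.8
eef_pos: [472.7, -294.9, 53.3]
tcp_rot: [-3.141, -0.0, 1.399]
ft_force: [0.2, 0.9, -0.4]
opening: 0.216
grip_force: 0.0
```

Request:
{"op": "arm_command", "data": {
  "rows": [
    [[0,0,0],0],
    [[0,0,0],0],
    [[0,0,0],0],
    [[0,0,0],0],
    [[0,0,0],0]
  ]
}}

```text
t: 5.3
eef_pos: [472.7, -294.9, 53.3]
tcp_rot: [-3.142, -0.0, 1.399]
ft_force: [-0.4, 0.1, -0.9]
opening: 0.166
grip_force: 30.0
```

```bash
python3 - <<'E'
from h import *
for i in range(3):
    s=state();print(s["t"],s["eef_pos"],s["tcp_rot"],s["ft_force"],s["moment"],s["opening"],s["grip_force"])
    viewer.read_camera("top")
E
```

```text
5.3 [ 472.74337476 -294.91319623   53.30234189] [-3.14159201e+00 -1.16147646e-04  1.39906102e+00] [-0.42717386  0.1058753  -0.86834061] [-0.0880798   0.03449717  0.00908688] 0.16627149735850608 29.999798834323883
5.35 [ 472.73937118 -294.8979292    53.3010216 ] [-3.14155850e+00 -1.33726583e-04  1.39906446e+00] [ 0.32655874  0.98050993 -0.62179945] [-0.07014916  0.05387913 -0.01842773] 0.166651997952525 29.999781847000122
5.4 [ 472.74590992 -294.88603062   53.27948678] [-3.14155998e+00 -1.52575264e-04  1.39909100e+00] [ 0.1021877  -0.83823245 -1.23631929] [-0.05372657  0.07633599 -0.01028796] 0.1637779374326535 29.999848902225494
```

Request:
{"op": "arm_command", "data": {
  "rows": [
    [[0,0,-0.04],0],
    [[0,0,-0.1],0],
    [[0,0,-0.14],0],
    [[0,0,-0.14],0],
    [[0,0,-0.12],0]
  ]
}}

```text
t: 5.95
eef_pos: [472.8, -294.9, 190.9]
tcp_rot: [3.14, 0.001, 1.399]
ft_force: [0.6, -0.1, -1.2]
opening: 0.166
grip_force: 30.0
```

```bash
python3 - <<'E' |sed 's/np.float64//g'
from h import *
s=state();print(s["t"],s["eef_pos"],s["tcp_rot"],s["ft_force"],s["opening"],s["grip_force"])
K=viewer.get_calibration("wrist");p,d=viewer.read_camera("wrist")
cv2.imwrite("pics/w3.png",p[:,:,::-1])
plan(585.3,153.6,185,1.77,n=11,frm=[472.7,-294.9,188.5,1.399])
E
```

```text
5.95 [ 472.75151839 -294.88921815  190.94804992] [3.14036898e+00 5.45145522e-04 1.39912298e+00] [ 0.60657734 -0.13049412 -1.24869513] 0.1656105152840648 29.999722838401794
from [ 472.7 -294.9  188.5] 1.399 rows 11
[[(0.1677), (0.0125), (0.0013)], -0.0107]
[[(0.1672), (0.0181), (0.0013)], -0.0107]
[[(0.1665), (0.0237), (0.0013)], -0.0107]
[[(0.1656), (0.0293), (0.0013)], -0.0107]
[[(0.1645), (0.0349), (0.0013)], -0.0107]
[[(0.1632), (0.0404), (0.0013)], -0.0107]
[[(0.1618), (0.0459), (0.0013)], -0.0107]
[[(0.1601), (0.0513), (0.0013)], -0.0107]
[[(0.1583), (0.0567), (0.0013)], -0.0107]
[[(0.1563), (0.062), (0.0013)], -0.0107]
[[(0.1541), (0.0673), (0.0013)], -0.0107]
```

View pics/w3.png

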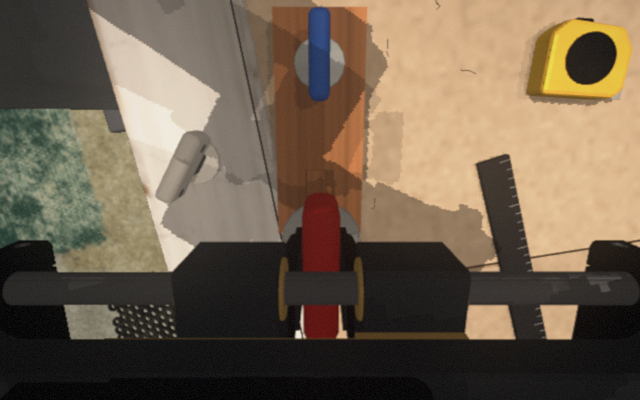

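The red key is held squarely between the fingers at px (320,260). The blue key is still standing at px (319,55). Next I carry the red one over the slot.

Request:
{"op": "arm_command", "data": {
  "rows": [
    [[0.168,0.0125,0.001],-0.0107],
    [[0.167,0.018,0.001],-0.0107],
    [[0.1665,0.0235,0.001],-0.0107],
    [[0.1655,0.0295,0.001],-0.0107],
    [[0.1645,0.035,0.001],-0.0107]
  ]
}}

```text
t: 6.5
eef_pos: [524.0, -89.4, 187.7]
tcp_rot: [3.141, 0.0, 1.568]
ft_force: [0.7, -0.3, -0.4]
opening: 0.169
grip_force: 30.0
```

Request:
{"op": "arm_command", "data": {
  "rows": [
    [[0.163,0.0405,0.001],-0.0107],
    [[0.162,0.046,0.001],-0.0107],
    [[0.16,0.0515,0.001],-0.0107],
    [[0.158,0.0565,0.001],-0.0107],
    [[0.156,0.062,0.001],-0.0107]
  ]
}}

```text
t: 7.0
eef_pos: [575.4, 114.4, 186.5]
tcp_rot: [3.141, 0.0, 1.737]
ft_force: [-0.1, -1.0, 0.7]
opening: 0.167
grip_force: 30.0
```

Request:
{"op": "arm_command", "data": {
  "rows": [
    [[0.154,0.067,0.001],-0.0107],
    [[0,0,0.1],0],
    [[0,0,0.1],0],
    [[0,0,0],0],
    [[0,0,0],0]
  ]
}}

```text
t: 7.5
eef_pos: [585.6, 153.2, 136.3]
tcp_rot: [-3.141, -0.0, 1.769]
ft_force: [-0.6, 0.0, -0.9]
opening: 0.17
grip_force: 30.0
```

```bash
python3 - <<'E' |sed 's/np.float64//g'
from h import *
s=state();print(s["t"],s["eef_pos"],s["tcp_rot"],s["ft_force"],s["opening"],s["grip_force"])
a=s["tcp_rot"][2]; o=s["eef_pos"]
K=viewer.get_calibration("wrist");p,d=viewer.read_camera("wrist")
q,e=viewer.read_camera("scene")
np.savez("w4.npz",p=p,d=d,W=K["world_to_cam"],C=K["camera_matrix"])
u,v=px("scene",[585,153,60]).astype(int);c1=cv2.resize(q[v-50:v+50,u-50:u+50],(400,400))
cv2.imwrite("pics/w4.png",np.hstack([cv2.resize(p[100:300,220:420],(400,400)),c1])[:,:,::-1])
plan(585.3,153.6,90,1.77,n=1)
for c in("wrist","scene","top"):
    if c=="top": viewer.read_camera(c)
    for l in("slot","key_red"):
        for r in models.mark_of(c,l)[:2]: print(c,l,np.round(r["position"],1),round(r["confidence"],2))
E
```

```text
7.5 [585.64043994 153.24924583 136.28895013] [-3.14142070e+00 -1.05917763e-04  1.76867151e+00] [-0.5885986   0.04900847 -0.90204421] 0.16976725664236805 29.999822080135345
from [586.2 153.2 137.2] 1.768 rows 1
[[(0.0024), (-0.003), (0.1886)], (-0.0005)]
wrist slot [578.9 154.   41.9] 0.76
wrist key_red [583.8 151.8 113.1] 0.96
scene slot [585.4 155.6  44.6] 0.71
top slot [582.4 155.   45.1] 0.73
top key_red [584.3 151.3 118. ] 0.56
```

View pics/w4.png

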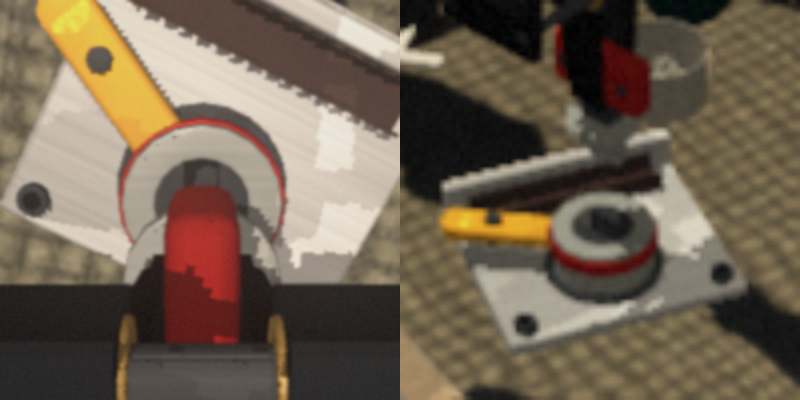

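The key hangs above the hub, in line with the slot: in the left half, the bar is at (203,250) and the hub at (202,195). I'll cross-check the hub centre by fitting its visible edge in this view.

```bash
python3 - <<'E'
from h import *
from scipy.optimize import least_squares
f=np.load("w4.npz");d=f["d"];K=dict(world_to_cam=f["W"],camera_matrix=f["C"])
G=[]
S=[]
for b in range(130,225):
    for a in range(260,385):
        if d[b,a]>0:
            z=world(K,a,b,d=d[b,a])[2]; xy=world(K,a,b,z=44)[:2]; r=np.hypot(*(xy-[585.4,152.4]))
            if abs(z-44)<3 and r<36: G.append([*xy,a,b])
            if z<40 and r<20: S.append(xy)
G=np.array(G); C=np.array([585.4,152.4])
an=np.arctan2(G[:,1]-C[1],G[:,0]-C[0]); rr=np.hypot(*(G[:,:2]-C).T); E=[]
for k in np.arange(-np.pi,np.pi,0.08):
    m=(an>=k)&(an<k+.08)
    if m.sum()>5 and rr[m].max()>27 and abs(np.angle(np.exp(1j*(k-2.36))))>0.5: E.append(G[m][rr[m].argmax(),:2])
E=np.array(E);r=least_squares(lambda x:np.hypot(*(E-x).T)-31.2,C,loss="soft_l1");print(len(E),r.x,abs(r.fun).mean())
S=np.array(S);print(len(S),S.mean(0) if len(S) else 0)
# bar in hand: top points
p=f["p"];h=cv2.cvtColor(p,cv2.COLOR_RGB2HSV);m=((h[...,0]<8)|(h[...,0]>172))&(h[...,1]>150)&(h[...,2]>60)&(d>0)
m[:190]=0
v,u=np.nonzero(m);P=np.array([world(K,a,b,d=d[b,a]) for a,b in zip(u,v)]);P=P[P[:,2]>140]
a=1.769;T=P[:,:2]-[585.7,153.2];print(len(P),"bar tool y",(T@[np.sin(a),-np.cos(a)]).mean(),"tool x max",np.percentile(T@[np.cos(a),np.sin(a)],98))
E
```

```text
39 [585.90375449 153.46394777] 0.37577854802654914
224 [583.43819668 164.78844662]
3831 bar tool y 0.6236221225622981 tool x max 29.189029916904566
```

Request:
{"op": "arm_command", "data": {
  "rows": [
    [[0.004,-0.0016,0.06],0],
    [[0,0,0.06],0],
    [[0,0,0.05],0],
    [[0,0,0.016],0],
    [[0,0,0.012],0]
  ]
}}

```text
t: 8.45
eef_pos: [585.0, 154.2, 85.9]
tcp_rot: [-3.141, -0.0, 1.769]
ft_force: [0.2, -0.5, -1.2]
opening: 0.17
grip_force: 30.0
```

Request:
{"op": "arm_command", "data": {
  "rows": [
    [[0,0,0.008],0],
    [[0,0,0.008],0],
    [[0,0,0.008],0],
    [[0,0,0.008],0],
    [[0,0,0],0]
  ]
}}

```text
t: 8.95
eef_pos: [584.9, 154.2, 78.0]
tcp_rot: [-3.141, -0.0, 1.769]
ft_force: [-1.1, 1.1, -1.0]
opening: 0.166
grip_force: 30.0
```

Request:
{"op": "arm_command", "data": {
  "rows": [
    [[0,0,0.012],0],
    [[0,0,0.012],0],
    [[0,0,0.012],0],
    [[0,0,0.012],0],
    [[0,0,0.006],0]
  ]
}}

```text
t: 9.45
eef_pos: [584.8, 154.2, 64.2]
tcp_rot: [-3.141, -0.0, 1.769]
ft_force: [-0.1, 0.7, -1.1]
opening: 0.167
grip_force: 30.0
```

Request:
{"op": "arm_command", "data": {
  "rows": [
    [[0,0,0.004],0],
    [[0,0,0],0],
    [[0,0,0],0],
    [[0,0,0],0],
    [[0,0,0],0]
  ]
}}

```text
t: 9.95
eef_pos: [585.0, 154.2, 63.7]
tcp_rot: [3.141, -0.0, 1.769]
ft_force: [-0.7, -0.5, -1.4]
opening: 0.167
grip_force: 30.0
```

Request:
{"op": "arm_command", "data": {
  "rows": [
    [[0,0,0.003],0],
    [[0,0,0.003],0],
    [[0,0,0],0],
    [[0,0,0],0],
    [[0,0,0],0]
  ]
}}

```text
t: 10.45
eef_pos: [585.1, 154.3, 63.2]
tcp_rot: [3.141, 0.0, 1.769]
ft_force: [-3.3, -1.2, 10.3]
opening: 0.165
grip_force: 30.0
```

Request:
{"op": "arm_command", "data": {
  "rows": [
    [[0,0,-0.003],0.03],
    [[0,0,0],0.03],
    [[0,0,0],0.03],
    [[0,0,0],0.03],
    [[0,0,0],0.03]
  ]
}}

```text
t: 10.95
eef_pos: [585.5, 154.2, 63.3]
tcp_rot: [3.14, -0.0, 1.294]
ft_force: [1.9, -1.4, 2.0]
opening: 0.167
grip_force: 30.0
```

```bash
python3 - <<'E'
from h import *
s=state();print(s["eef_pos"],s["tcp_rot"],s["ft_force"],s["moment"],s["joints"])
viewer.read_camera("top")
for r in models.mark_of("top","swing_tip")[:2]: print(r)
print(state()["moment"])
E
```

```text
[585.53100232 154.18639419  63.30416797] [ 3.14009895e+00 -4.64628744e-04  1.29407626e+00] [ 1.89098988 -1.3617217   2.00014908] [-0.31043704 -0.13888602  0.10344633] [ 1.48516230e-01  6.45563061e-01  1.74659468e+00 -2.83723460e-04
  7.47882576e-01  4.25444504e-01]
[-0.18900363 -0.10693177  0.00375134]
```

Request:
{"op": "arm_command", "data": {
  "rows": [
    [[0,0,0],0.03],
    [[0,0,0],0.03],
    [[0,0,0],0.03],
    [[0,0,0],0.03],
    [[0,0,0],0.03]
  ]
}}

```text
t: 11.55
eef_pos: [585.5, 154.1, 63.3]
tcp_rot: [3.14, -0.001, 0.826]
ft_force: [1.5, -2.1, 2.3]
opening: 0.164
grip_force: 30.0
```

```bash
python3 - <<'E'
from h import *
for i in range(2):
    s=state();print(s["eef_pos"],s["tcp_rot"][2],s["ft_force"],s["moment"])
    viewer.read_camera("scene")
for r in models.mark_of("scene","swing_tip")[:2]: print(r,np.arctan2(r["position"][1]-153,r["position"][0]-585.5))
E
```

```text
[585.53093684 154.06826283  63.26371804] 0.8259297231317011 [ 1.50982922 -2.05935113  2.2611152 ] [-0.47036887 -0.24079902  0.10253306]
[585.56830935 154.08534599  63.31053921] 0.820090611972341 [ 1.35624151 -0.75917644  2.7780114 ] [-0.39534778 -0.24190421  0.05295681]
```

Request:
{"op": "arm_command", "data": {
  "rows": [
    [[0,0,0],0.02],
    [[0,0,0],0.02],
    [[0,0,0],0.015],
    [[0,0,0],0.015],
    [[0,0,0],0.01]
  ]
}}

```text
t: 12.2
eef_pos: [585.5, 154.0, 63.3]
tcp_rot: [3.141, -0.001, 0.578]
ft_force: [2.8, -3.1, 3.1]
opening: 0.163
grip_force: 30.0
```

```bash
python3 - <<'E'
from h import *
for i in range(2):
    s=state();print(s["eef_pos"],s["tcp_rot"][2],s["ft_force"],s["moment"])
    viewer.read_camera("scene")
E
```

```text
[585.51802511 154.03836689  63.27631314] 0.5779697540394346 [ 2.80837528 -3.13710069  3.1250517 ] [-0.7011219  -0.36646657  0.09215795]
[585.52473746 154.07222872  63.27887036] 0.5763067575829619 [ 2.28113213 -1.99466436  3.97799973] [-0.675081   -0.40930168  0.05387018]
```

Request:
{"op": "arm_command", "data": {
  "rows": [
    [[0,0,0],0.008],
    [[0,0,0],0.008],
    [[0,0,0],0.008],
    [[0,0,0],0.008],
    [[0,0,0],0.008]
  ]
}}

```text
t: 12.8
eef_pos: [585.5, 153.9, 63.3]
tcp_rot: [3.14, -0.001, 0.451]
ft_force: [3.7, -4.9, 5.0]
opening: 0.173
grip_force: 30.5
```

```bash
python3 - <<'E'
from h import *
for i in range(2):
    s=state();print(s["eef_pos"],s["tcp_rot"][2],s["ft_force"],s["moment"])
    K=viewer.get_calibration("wrist");p,d=viewer.read_camera("wrist")
np.savez("w5.npz",p=p,d=d,W=K["world_to_cam"],C=K["camera_matrix"])
q,_=viewer.read_camera("top");u,v=px("top",[585,153,60]).astype(int)
cv2.imwrite("pics/w5.png",np.hstack([cv2.resize(p[60:310,180:430],(400,400)),cv2.resize(q[v-45:v+45,u-45:u+45],(400,400))])[:,:,::-1])
E
```

```text
[585.50309776 153.93502013  63.30288685] 0.45148516226226154 [ 3.71296439 -4.87054368  4.95032705] [-0.96545697 -0.47342309  0.78110856]
[585.46086339 153.91990942  63.26296092] 0.45012474664964364 [ 3.37695044 -4.91931917  5.43432937] [-1.03297208 -0.4327244   0.81691054]
```

View pics/w5.png

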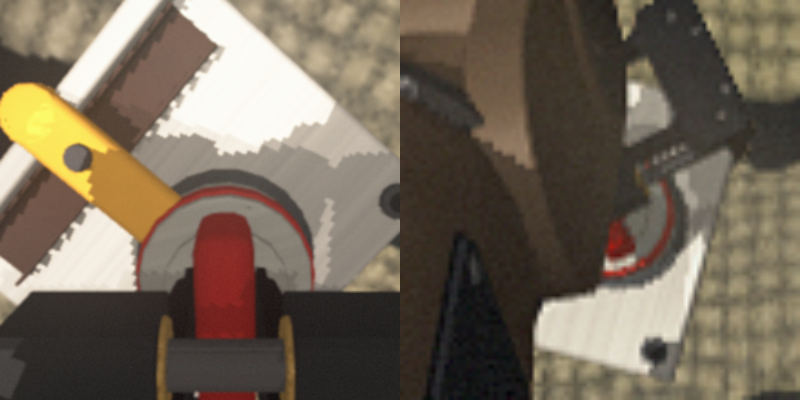

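The moment rose to 0.8 N m at the predicted angle, and the yellow arm lies square across the dark profile (left half, arm at (75,150)), so it is at the stop. I'll ease the load slightly and let go.

Request:
{"op": "arm_command", "data": {
  "rows": [
    [[0,0,0],-0.004],
    [[0,0,0],-0.004],
    [[0,0,0],-0.003],
    [[0,0,0],0],
    [[0,0,0],0]
  ]
}}

```text
t: 13.45
eef_pos: [585.5, 153.9, 63.3]
tcp_rot: [3.141, -0.001, 0.486]
ft_force: [3.5, -4.4, 5.4]
opening: 0.169
grip_force: 30.0
```

Request:
{"op": "arm_command", "data": {
  "rows": [
    [[0,0,0],0],
    [[0,0,0],0],
    [[0,0,0],0],
    [[0,0,0],0],
    [[0,0,0],0]
  ],
  "claw": 0.6
}}

```text
t: 13.95
eef_pos: [584.7, 154.4, 62.7]
tcp_rot: [-3.141, 0.0, 0.484]
ft_force: [-0.3, -0.8, -0.6]
opening: 0.531
grip_force: 0.0
```

Request:
{"op": "arm_command", "data": {
  "rows": [
    [[0,0,-0.04],0],
    [[0,0,-0.12],0],
    [[0,0,-0.16],0],
    [[0,0,-0.18],0],
    [[0,0,-0.18],0]
  ]
}}

```text
t: 14.45
eef_pos: [584.5, 154.2, 235.4]
tcp_rot: [-3.142, -0.0, 0.484]
ft_force: [0.1, 0.1, 0.1]
opening: 0.599
grip_force: 0.0
```

```bash
python3 - <<'E'
from h import *
s=state();print(s["t"],s["eef_pos"],s["tcp_rot"][2],s["ft_force"],s["moment"],s["opening"])
K=viewer.get_calibration("wrist");p,d=viewer.read_camera("wrist")
q,_=viewer.read_camera("scene");u,v=px("scene",[585,153,60]).astype(int)
for r in models.mark_of("wrist","key_red")[:2]: print(r)
h=cv2.cvtColor(p,cv2.COLOR_RGB2HSV);m=((h[...,0]<8)|(h[...,0]>172))&(h[...,1]>150)&(h[...,2]>60)&(d>0)
v2,u2=np.nonzero(m);P=np.array([world(K,a,b,d=d[b,a]) for a,b in zip(u2,v2)]);P=P[P[:,2]>85];print(np.median(P,0),np.percentile(P[:,2],[10,90]))
g=P[:,:2];w,V=np.linalg.eigh(np.cov(g.T));print("bar yaw",np.arctan2(V[1,1],V[0,1])%np.pi)
cv2.imwrite("pics/w6.png",np.hstack([cv2.resize(p[60:310,180:430],(400,400)),cv2.resize(q[v-60:v+60,u-60:u+60],(400,400))])[:,:,::-1])
E
```

```text
14.45 [584.52966287 154.16201897 235.39570436] 0.4839701494984161 [0.13709689 0.10514747 0.1296108 ] [-0.02360686  0.17702404  0.00669006] 0.5988852023703167
{'position': [582.8, 155.4, 41.9], 'confidence': 0.76}
[586.83341228 152.33280209  98.30789812] [96.97131348 99.34789408]
bar yaw 0.508871010714806
```

View pics/w6.png

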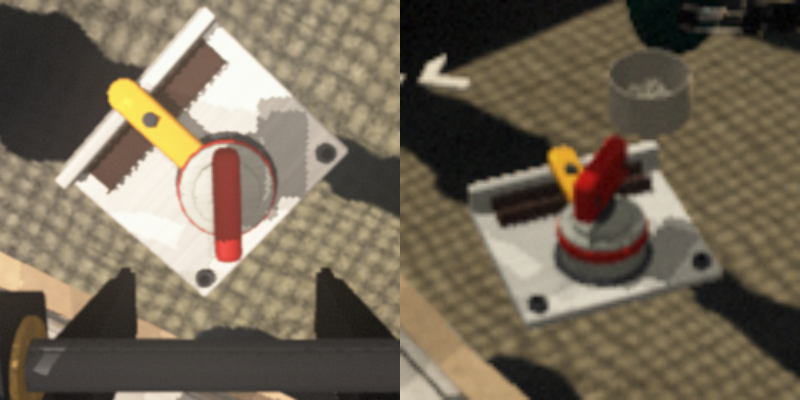

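The key stands fully home with its bar top at 98 mm (44 + 54), the yellow arm lies across the dark profile, and the gripper is clear. I'm handing in.

```bash
python3 -c "
from h import *
print(env.job_done())"
```

```text
the job is handed in; nothing more can be done
None
```

I seated the red key fully in the slot, turned the clamp clockwise to its stop so the yellow arm lies across the dark profile, left the key there, and handed the job in at about 14.6 s; the blue key was not touched.

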